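# Unlatch and uncover the portable grill

### The arm

A 6-joint arm with a two-finger parallel gripper is mounted at the origin on the work surface. World frame = base frame: x ahead of the robot, y to its left, z up, the work surface at z = 0. Lengths are in m, angles in rad, forces in N, time in s.
With the tool pointing down it reaches from about 0.375 to 0.9 m from the base axis. Payload 3.1 kg.
Tool frame: the origin (TCP) lies at the very end of the fingers, on their centre line; the grasp point (between the pads) lies 19 mm behind it; x points along the fingers, z is the direction in which the jaws open and shut, and the axes are right-handed (so a half turn about x gives the same grasp; the last joint's range is limited). The gripper opens to 85 mm and grips with 20 to 120 N. Pads are 22 mm wide; open, the fingers measure 114 mm over their backs; the gripper's body (76 mm by 85 mm) begins 54 mm behind the grasp point. The pads swing forward as they close: fully open they stand 13 mm farther back than shut.
Start: joints at [-1.28, 0.527, 1.433, -0, 1.181, -0.178], TCP at [0.283, -0.557, 0.231] pointing down, gripper open.
Joint ranges: [-3.08, 3.08], [-0.75, 2.2], [0.22, 2.44], [-1.43, 4.57], [0, 2.65], [-2.85, 2.85]. Speed limits (rad/s): [2.79, 2.79, 3.14, 3.14, 3.14, 3.14].

### API

Orientations are given as a unit quaternion [x, y, z, w].
In Python, from station import manip, viewer, job gives the robot as it stands.
- The arm moves only by the tool move_arm, never from a script. Its argument "deltas" is one flat list of numbers, 7 for each row, row after row: the finger opening in mm, from 0 to 85.4, then the shift along the tool's x, y, z in mm, then the turn, a rotation vector about the tool's x, y, z in degrees. In form: [jaw, tx, ty, tz, rx, ry, rz, jaw, tx, ty, tz, rx, ry, rz, ...]. A call has 1 to 10 rows; each row shifts and turns the commanded pose from where the row before left it, along the tool's axes as they then stand; what a row does not reach is not made up. A row lasts 1/10 s, in which the tool goes at most 50 mm and 8.59 degrees, less where a joint would pass 70% of its speed; a pose out of reach is approached as far as the arm can. A call is refused whole if a number of a shift passes 50 or a number of a turn 8.59, either way. A call with a gripper value outside its range is refused whole. The fingers move at their own pace and stop on an object; "force" is the grip in N (left out, the last holds). Time passes only in rows, so rows that do not move let the fingers close. It gives the time, the measured TCP pose, the force and the opening at its end, in the units of the state.
- manip.sense(): the state, without advancing time (a new reading comes with each control period).
- viewer.snapshot(name): name is "side" or "top" or "wrist"; returns a dict with "image" (480x640x3 uint8, red, green, blue), "depth" (480x640 float32, m along the optical axis (not along the pixel's ray), 0 where there is no reading), "fovy" (degrees; the focal length in pixels is half the picture's height over the tangent of half this angle, whatever the lens; pixels are square), "cx", "cy" (the principal point, pixels), "R" (3x3) and "t" (3): a world point X has camera coordinates R X + t. Camera axes: x right, y down, z forward; pixel columns grow to the right and rows downward; lengths in m; the calibration is good to about 2 mm. A picture is of the moment at which its call begins.
- job.sign_off(): hands the job in, once; it reports no verdict.
The state is a dict: "t": time; "q": joint angles; "qd": joint speeds; "tau": joint torques, N m; "tcp_pos": TCP position; "tool_rot": TCP orientation; "force": force on the tool from outside, world axes, zero at the start; "ft_torque": the same for the moment, N m; "finger_gap": opening from 0.0 (shut) to 1.0 (fully open).
Only numpy, scipy, OpenCV 4.12 (cv2) and the standard library are available. Lean on these libraries where they do the work, as an engineer would, in place of code of your own. Each camera call takes 0.05 s, during which the arm holds its last target.

### The job

The small red tabletop grill is latched shut. Swing its yellow safety catch fully aside, clear of the lid, then lift the lid off by its handle and set it down gently, not dropped, handle up, in the middle of the dark grey slate slab. Leave the catch open and everything else on the bench where it is.

Things in the scene. Friction and masses are not known exactly. Their poses are not given: they have to be found in the camera images.
- grill: Small red tabletop grill, fixed to the bench: an open box on four short feet, 196 mm (its x) by 156 mm (its y), rim 110 mm above the bench. Origin: centre of its underside, on the bench; z up. A steel bracket on its +y side (50 mm along x, out to y = 129 mm, top at 108 mm) carries the catch.
- catch (a joint): Angle (rad) of the yellow safety catch about its upright pivot, counterclockwise seen from above. 0: closed, knob end to the grill's +y, tongue 13 mm over the lid's edge. 1.65: stop, open, knob end to the grill's -x. Tongue clear of the lid from about 1.25. Starts between 0 and 0.2. Turns with 1 to 2 N at the knob; stays where it is left.
- catch_pivot (a point): Pivot of the catch: in the grill's frame at x 0, y 100 mm, z 117 mm (underside of the catch's flat bar). The flat bar is 18 mm wide and 8 mm thick (top at 125 mm; the pivot screw's head stands 3 mm higher) and ends 67 mm from the pivot beyond the knob.
- catch_knob (a point): Centre of the catch's upright round yellow knob, 24 mm in diameter, 42 mm high (from 125 to 167 mm above the bench; this point is at 146 mm), 55 mm from the pivot; it moves round with the catch.
- lid: Loose black lid, 0.5 to 0.8 kg, on the grill's rim, its axes along the grill's. Origin: centre of its underside (98 mm above the bench when seated). Brim 200 (x) by 160 mm (y), 4 mm thick, 12 mm above the origin; below it a skirt 12 mm deep, 168 by 128 mm, inside the grill's rim with 6 mm play: the lid stands on it when put down. Above, a dome 170 by 120 mm, its top 51 mm above the origin.
- lid_grip (a point): Middle of the lid's handle, a round wooden bar 16 mm in diameter and 110 mm long along the lid's x, 91 mm above the lid's origin (189 mm above the bench when seated); 32 mm free under the bar, 82 mm free between its end posts. The lid balances below this point.
- slab_top (a point): Centre of the top face of the dark grey slate slab, 240 by 240 mm, 10 mm thick, fixed flat on the bench on the other side from the grill (left or right varies). x, y along its edges, z up. With the lid standing on it, the middle of the handle is 91 mm above this point.
- screwdriver: Screwdriver lying on the bench between grill and slab; loose bystander, leave it alone.
- paint_can: Green-labelled paint can, 84 mm wide, 100 mm high, at the far side of the bench; loose bystander, leave it alone.
- jar: Jar with a yellow lid, 70 mm wide, 90 mm high, at the far side; loose bystander, leave it alone.
- carton: Small cardboard carton 80 x 110 x 60 mm with a blue top, at the far side; loose bystander, leave it alone.
- mug: Blue mug, 76 mm wide, 85 mm high, at the far side; loose bystander, leave it alone.
- wrench: Steel wrench lying at the left-hand side; loose bystander, leave it alone.
- brush: Brush with a handle lying at the right-hand side; loose bystander, leave it alone.

How it is judged:
On the way, in this order (a step that is already met when the one before it is completed fails the run):
1. the catch is swung aside (beyond 1.3 rad) while the lid still sits on the grill (value of joint catch above 1.3 rad and z of lid_grip in the frame of grill below 0.2 m and horizontal distance between lid_grip and grill below 0.02 m), for 0.2 s.
2. the lid is lifted off (50 mm or more) with the fingers on its handle (z of lid_grip in the frame of grill above 0.239 m and (contact force between the fingers and lid_c0 above 0.5 N or contact force between the fingers and lid_c1 above 0.5 N or contact force between the fingers and lid_c2 above 0.5 N)), for 0.1 s.
At the end, for the whole second after the job is handed in: The lid stands at rest and released on the slab, handle up (within 0.12 rad), its handle's middle within 45 mm of the slab's centre seen from above and 83 to 99 mm above the slab's top; the catch is still open beyond 1.3 rad (horizontal distance between lid_grip and slab_top below 0.045 m and z of lid_grip in the frame of slab_top between 0.083 and 0.099 m and angle between lid's own z axis and vertical below 0.12 rad and linear speed of lid below 0.02 m/s and contact force between the fingers and lid below 0.1 N and value of joint catch above 1.3 rad); the robot touches nothing.
It fails at once if the lid is dropped (falls faster than 0.5 m/s with no finger on it, about 13 mm of fall) (contact force between the fingers and lid below 0.05 N and linear speed of lid above 0.5 m/s).
It fails at once if a bystander is moved by more than 30 mm (distance of any of screwdriver, paint_can, jar, carton, mug, wrench, brush from where it was at the start of the episode above 0.03 m).
It also fails if it takes over 59 s, if anything falls off the work surface, if the arm or the gripper's body presses on something with over 40 N, if the wrist force passes 120 N, or if a joint passes its speed limit or range.

## Working session

There is one attempt and no reset: what is moved stays moved. The work goes in short steps, Python scripts to look and compute and a tool call to move; the robot and the scene stay as the last step left them, time stands still between calls to the robot, and variables do not carry over. Pictures are saved under pics/ and viewed, and the job is handed in when it is done.

Besides the shell and the picture viewer there is one more tool, called after "Request:" as name(argument=value, ...) on one line, values as JSON. move_arm: Moves the arm, as the interface text tells. Its arguments: {"type":"object","properties":{"deltas":{"type":"array"},"force":{"type":"number"}},"required":["deltas"]}

```bash
mkdir -p pics; ls; python3 - <<'E'
from station import manip, viewer, job
import cv2,numpy as np
s=manip.sense(); print({k:np.round(v,3) for k,v in s.items()})
for n in ["top","side","wrist"]:
    d=viewer.snapshot(n); cv2.imwrite(f"pics/{n}0.png",d["image"][:,:,::-1]); np.savez(f"{n}0.npz",**d)
    print(n,d["fovy"],d["cx"],d["cy"],np.round(d["R"],3).tolist(),np.round(d["t"],3))
E
```

```text
pics
{'t': np.float64(0.0), 'q': array([-1.28 ,  0.528,  1.434,  0.   ,  1.181, -0.178]), 'qd': array([-0.001, -0.   ,  0.   , -0.   , -0.   , -0.   ]), 'tau': array([-0.0000e+00, -4.4236e+01, -1.7802e+01, -0.0000e+00,  8.0000e-03,
       -0.0000e+00]), 'tcp_pos': array([ 0.283, -0.557,  0.23 ]), 'tool_rot': array([ 0.37 ,  0.603, -0.369,  0.602]), 'force': array([ 0.88 ,  0.613, -0.17 ]), 'ft_torque': array([ 0.003, -0.038,  0.005]), 'finger_gap': np.float64(0.998)}
top 50.719311670035644 312.72564142043984 243.36215048763063 [[0.009, -1.0, 0.002], [-0.978, -0.009, -0.207], [0.207, 0.0, -0.978]] [-0.027  0.668  1.253]
side 53.70533762905022 309.24420036160797 236.12745745265386 [[-0.883, -0.468, -0.021], [-0.209, 0.435, -0.876], [0.419, -0.769, -0.482]] [0.567 0.276 0.888]
wrist 60.21834743542284 313.80559558194324 242.55877027350004 [[0.452, -0.892, -0.002], [-0.845, -0.43, 0.318], [-0.284, -0.142, -0.948]] [-0.625 -0.04   0.381]
```

View pics/top0.png

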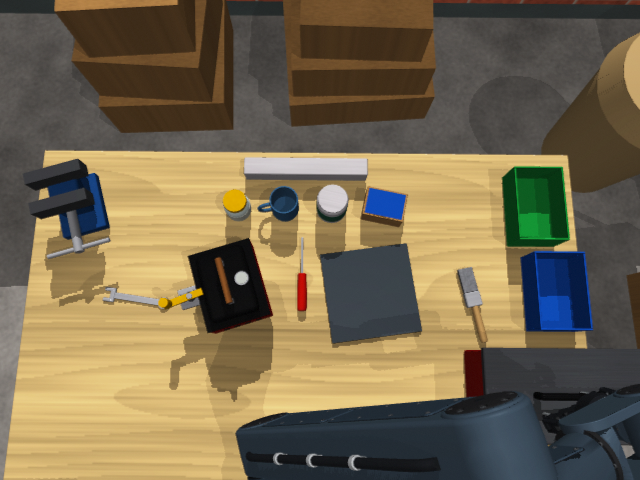

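View pics/side0.png

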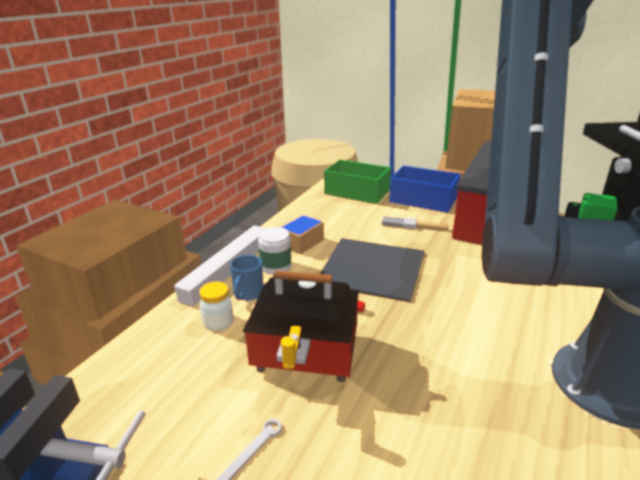

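View pics/wrist0.png

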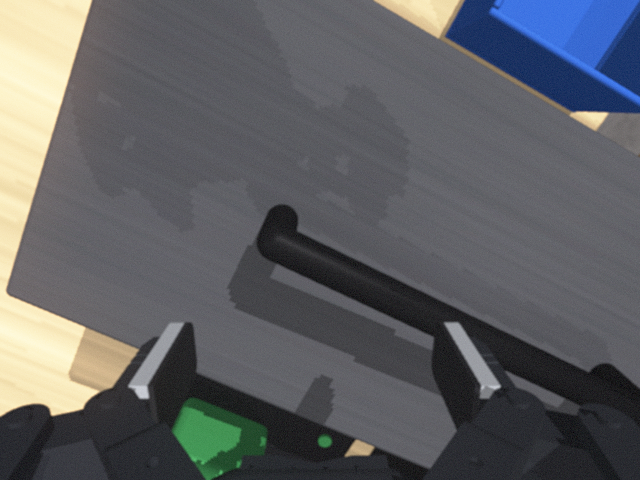

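Top view: grill at about (230,285), its brown handle from (219,260) to (229,303). The yellow knob is at (163,303), so the catch is closed, with grill +y to image left. Slab centre is about (370,293), and the screwdriver is at x≈302. Next I measure these.

```bash
cat > h.py <<'E'
import numpy as np,cv2
def cam(d):
    f=240/np.tan(np.radians(float(d["fovy"]))/2); return f,float(d["cx"]),float(d["cy"]),d["R"],d["t"]
def plane(d,u,v,z):
    f,cx,cy,R,t=cam(d); r=R.T@np.array([(u-cx)/f,(v-cy)/f,1]); o=-R.T@t
    return o+r*(z-o[2])/r[2]
def proj(d,X):
    f,cx,cy,R,t=cam(d); c=R@np.array(X)+t; return c[:2]/c[2]*f+[cx,cy]
def cloud(d):
    f,cx,cy,R,t=cam(d); v,u=np.mgrid[:480,:640]; z=d["depth"]
    return (np.stack([(u-cx)/f*z,(v-cy)/f*z,z],-1)-t)@R
def two(d1,p1,d2,p2):
    A=[];b=[]
    for d,p in((d1,p1),(d2,p2)):
        f,cx,cy,R,t=cam(d); r=R.T@np.array([(p[0]-cx)/f,(p[1]-cy)/f,1]);r/=np.linalg.norm(r);P=np.eye(3)-np.outer(r,r);A.append(P);b.append(P@(-R.T@t))
    return np.linalg.solve(sum(A),sum(b))
E
python3 - <<'E'
from h import *
d=dict(np.load("top0.npz")); hsv=cv2.cvtColor(d["image"],cv2.COLOR_RGB2HSV); P=cloud(d)
def comps(name,m,roi,amin=20):
    k=np.zeros_like(m);x0,y0,x1,y1=roi;k[y0:y1,x0:x1]=m[y0:y1,x0:x1]
    n,l,s,c=cv2.connectedComponentsWithStats(k)
    for i in range(1,n):
        if s[i,4]>=amin: print(name,s[i].tolist(),np.round(c[i],1),"med xyz",np.round(np.median(P[l==i],0),3),"zmax",P[l==i][:,2].max().round(3))
    return l
inr=lambda a,b:cv2.inRange(hsv,a,b)
comps("yel",inr((20,180,120),(30,255,255)),(140,280,215,320))
m=inr((3,90,60),(16,230,220));l=comps("handle",m,(205,250,240,312))
k=np.zeros_like(m);k[250:312,205:240]=m[250:312,205:240]
r=cv2.minAreaRect(cv2.findNonZero(k));print(r)
bp=cv2.boxPoints(r)
B=np.array([plane(d,*p,.189) for p in bp]);print("handle box",B.round(4),B.mean(0))
# slab
z=P[...,2]
m=inr((90,20,40),(125,130,110));k=np.zeros_like(m);k[235:350,310:430]=m[235:350,310:430]
cs=max(cv2.findContours(k,0,1)[0],key=cv2.contourArea);r=cv2.minAreaRect(cs);
ap=cv2.approxPolyDP(cs,6,True)[:,0];print("slab",ap.tolist());S=np.array([plane(d,*p,.01) for p in ap]);print(S.round(4),S.mean(0),np.linalg.norm(S-np.roll(S,1,0),axis=1))
# lid brim black
m=((d["image"].max(2)<60)&(P[...,2]>.1)).astype(np.uint8)*255;k=np.zeros_like(m);k[230:345,180:280]=m[230:345,180:280]
cs=max(cv2.findContours(k,0,1)[0],key=cv2.contourArea);ap=cv2.approxPolyDP(cs,6,True)[:,0];S=np.array([plane(d,*p,.114) for p in ap]);print("lid",ap.tolist());print(S.round(4),S.mean(0),np.linalg.norm(S-np.roll(S,1,0),axis=1))
cv2.imwrite("pics/zoom0.png",cv2.resize(d["image"][225:355,130:300,::-1],None,fx=4.5,fy=4.5,interpolation=cv2.INTER_CUBIC))
E
```

```text
yel [190, 288, 13, 11, 81] [196.4 292.9] med xyz [0.529 0.263 0.125] zmax 1.364
yel [159, 294, 31, 14, 195] [172.4 300.7] med xyz [0.509 0.318 0.127] zmax 0.173
handle [215, 257, 18, 46, 303] [223.  279.9] med xyz [0.552 0.187 0.196] zmax 1.364
((223.0177001953125, 279.7654724121094), (46.572269439697266, 6.783635139465332), 74.87599182128906)
handle box [[0.6047 0.2121 0.189 ]
 [0.6091 0.1969 0.189 ]
 [0.5035 0.1638 0.189 ]
 [0.4993 0.1788 0.189 ]] [0.55416878 0.18791583 0.189     ]
slab [[405, 244], [321, 255], [333, 342], [421, 330]]
[[ 0.6809 -0.2732  0.01  ]
 [ 0.6483 -0.0438  0.01  ]
 [ 0.4162 -0.0765  0.01  ]
 [ 0.4493 -0.3087  0.01  ]] [ 0.54870349 -0.17552547  0.01      ] [0.23429561 0.23176154 0.23434962 0.23453914]
lid [[248, 238], [188, 256], [204, 293], [198, 297], [208, 332], [270, 313]]
[[0.6708 0.1428 0.114 ]
 [0.6232 0.2917 0.114 ]
 [0.5306 0.2466 0.114 ]
 [0.5206 0.2609 0.114 ]
 [0.4357 0.2318 0.114 ]
 [0.4829 0.0822 0.114 ]] [0.54395563 0.20933402 0.114     ] [0.19736748 0.15631928 0.10297084 0.01743196 0.08969723 0.15685822]
```

View pics/zoom0.png

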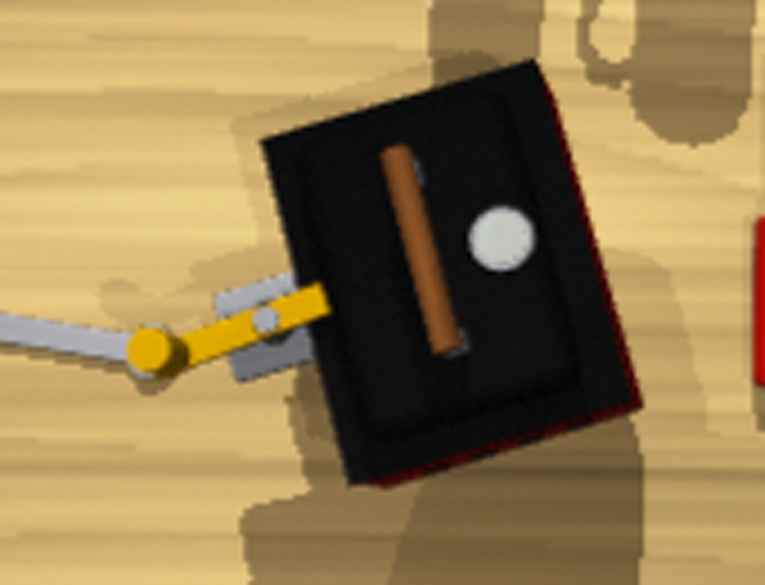

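```bash
python3 - <<'E'
from h import *
from scipy.spatial.transform import Rotation as Ro
d=dict(np.load("top0.npz"));s=dict(np.load("side0.npz"))
c=np.array([.554,.1875]);yaw=np.radians(17.6);gx=np.array([np.cos(yaw),np.sin(yaw)]);gy=np.array([-gx[1],gx[0]])
piv=c+.1*gy;print("pivot pred",piv,"seen",plane(d,130+265/4.5,225+320/4.5,.128))
k=plane(d,130+152/4.5,225+350/4.5,.167);v=k[:2]-piv;print("knob",k,np.linalg.norm(v),"angle",np.arctan2(-v@gx,v@gy))
# wider handle check in side
hsv=cv2.cvtColor(s["image"],cv2.COLOR_RGB2HSV)
m=cv2.inRange(hsv,(3,90,60),(16,230,230));q=np.zeros_like(m);q[262:290,265:340]=m[262:290,265:340]
r=cv2.minAreaRect(cv2.findNonZero(q));print("side handle",r,"pred",proj(s,[*c,.189]),"two-view",two(d,(223.02,279.77),s,r[0]))
m=cv2.inRange(hsv,(20,150,100),(32,255,255));q=np.zeros_like(m);q[320:375,270:310]=m[320:375,270:310]
print("side yellow bbox",cv2.boundingRect(cv2.findNonZero(q)),"pred knob top",proj(s,[k[0],k[1],.167]),proj(s,[k[0],k[1],.125]),"pivot",proj(s,[*piv,.128]))
R=Ro.from_quat([ 0.37 ,  0.603, -0.369,  0.602]);print(R.as_matrix().round(3))
E
```

```text
pivot pred [0.52376301 0.28281907] seen [0.5211177 0.2800583 0.128    ]
knob [0.5008548  0.32877038 0.167     ] 0.051345008157193776 angle 0.15529478721339773
side handle ((297.956298828125, 277.0095520019531), (12.822589874267578, 66.14771270751953), 88.99491119384766) pred [301.67707801 276.96844621] two-view [0.55701964 0.1893359  0.18832535]
side yellow bbox (281, 325, 21, 43) pred knob top [288.8978628  340.30799364] [289.9658672  359.84079916] pivot [291.66662674 337.66645834]
[[-0.     0.891  0.453]
 [ 0.002  0.453 -0.891]
 [-1.     0.    -0.002]]
```

```bash
cat > plan.py <<'E'
import numpy as np
from scipy.spatial.transform import Rotation as Ro
def rot(yaw): # tool down, jaw z at yaw(deg)
    c,s=np.cos(np.radians(yaw)),np.sin(np.radians(yaw)); return np.array([[0,-s,c],[0,c,s],[-1,0,0]])
def cur(st):
    M=Ro.from_quat(st["tool_rot"]).as_matrix(); return np.array(st["tcp_pos"]),np.degrees(np.arctan2(M[1,2],M[0,2])),M
def rows(p,M,wps):
    out=[];p=np.array(p,float)
    for (x,y,z,yaw,jaw) in wps:
        T=rot(yaw); t=M.T@(np.array([x,y,z])-p)*1000; r=np.degrees(Ro.from_matrix(M.T@T).as_rotvec())
        t=np.round(t,1);r=np.round(r,1); out.append([jaw,*t.tolist(),*r.tolist()])
        p=p+M@t/1000; M=M@Ro.from_rotvec(np.radians(r)).as_matrix()
    return out
def interp(pts,n):
    o=[]
    for a,b,k in zip(pts[:-1],pts[1:],n):
        for i in range(1,k+1): o.append(tuple(np.array(a)+(np.array(b)-np.array(a))*i/k))
    return o
def show(st,pts,n):
    p,yaw,M=cur(st); pts=[(p[0],p[1],p[2],yaw,pts[0][4])]+pts
    R=rows(p,M,interp(pts,n))
    for i in range(0,len(R),10): print([round(float(v),1)+0. for r in R[i:i+10] for v in r])
E
python3 - <<'E'
from plan import *; from station import manip
s=manip.sense();print(s["tcp_pos"],cur(s)[1])
show(s,[(.29,-.55,.30,-63,60),(.47,-.2,.30,-20,60),(.50,.329,.29,25.6,60)],[2,12,16])
E
```

```text
[ 0.28280709 -0.55673064  0.23054187] -63.080169050535694
[60.0, -34.7, 4.7, -1.4, 0.0, -0.1, 0.0, 60.0, -34.8, 4.8, -1.4, -0.1, 0.0, 0.0, 60.0, 0.1, 26.6, -19.2, -3.6, 0.0, 0.0, 60.0, 0.0, 27.8, -17.4, -3.5, 0.0, 0.0, 60.0, 0.0, 28.7, -15.8, -3.6, 0.0, 0.0, 60.0, 0.0, 29.7, -13.9, -3.6, 0.0, 0.0, 60.0, 0.0, 30.6, -12.0, -3.6, 0.0, 0.0, 60.0, 0.0, 31.2, -10.0, -3.6, 0.0, 0.0, 60.0, 0.0, 31.8, -8.1, -3.6, 0.0, 0.0, 60.0, 0.0, 32.2, -6.1, -3.5, 0.0, 0.0]
[60.0, 0.0, 32.5, -4.1, -3.6, 0.0, 0.0, 60.0, 0.0, 32.8, -2.0, -3.6, 0.0, 0.0, 60.0, 0.0, 32.8, 0.0, -3.6, 0.0, 0.0, 60.0, 0.0, 32.7, 2.1, -3.6, 0.0, 0.0, 60.0, 0.6, 31.7, -9.5, -2.8, 0.0, 0.0, 60.0, 0.7, 32.2, -8.0, -2.9, 0.0, 0.0, 60.0, 0.6, 32.5, -6.4, -2.8, 0.0, 0.0, 60.0, 0.6, 32.7, -4.7, -2.9, 0.0, 0.0, 60.0, 0.7, 33.0, -3.1, -2.8, 0.0, 0.0, 60.0, 0.6, 33.1, -1.4, -2.9, 0.0, 0.0]
[60.0, 0.6, 33.1, 0.2, -2.8, 0.0, 0.0, 60.0, 0.6, 33.1, 1.8, -2.9, 0.0, 0.0, 60.0, 0.7, 32.9, 3.5, -2.8, 0.0, 0.0, 60.0, 0.6, 32.7, 5.1, -2.9, 0.0, 0.0, 60.0, 0.6, 32.4, 6.8, -2.8, 0.0, 0.0, 60.0, 0.7, 32.1, 8.3, -2.9, 0.0, 0.0, 60.0, 0.6, 31.6, 9.9, -2.8, 0.0, 0.0, 60.0, 0.6, 31.0, 11.5, -2.9, 0.0, 0.0, 60.0, 0.6, 30.5, 13.0, -2.8, 0.0, 0.0, 60.0, 0.7, 29.8, 14.5, -2.9, 0.0, 0.0]
```

Request:
move_arm(deltas=[60, -35, 5, -1, 0, 0, 0, 60, -35, 5, -1, 0, 0, 0, 60, 0, 27, -19, -3.6, 0, 0, 60, 0, 28, -17, -3.6, 0, 0, 60, 0, 29, -16, -3.6, 0, 0, 60, 0, 30, -14, -3.6, 0, 0, 60, 0, 31, -12, -3.6, 0, 0, 60, 0, 31, -10, -3.6, 0, 0, 60, 0, 32, -8, -3.6, 0, 0, 60, 0, 32, -6, -3.6, 0, 0], force=20)

```text
t: 1.15
tcp_pos: [0.4128, -0.3158, 0.3011]
tool_rot: [0.208, 0.676, -0.207, 0.676]
force: [-0.5, -0.1, 0.9]
finger_gap: 0.703
```

Request:
move_arm(deltas=[60, 0, 33, -4, -3.6, 0, 0, 60, 0, 33, -2, -3.6, 0, 0, 60, 0, 33, 0, -3.6, 0, 0, 60, 0, 33, 2, -3.6, 0, 0, 60, 0, 32, -9, -2.8, 0, 0, 60, 1, 32, -8, -2.8, 0, 0, 60, 1, 32, -6, -2.8, 0, 0, 60, 1, 33, -5, -2.8, 0, 0, 60, 1, 33, -3, -2.8, 0, 0, 60, 1, 33, -1, -2.8, 0, 0])

```text
t: 2.15
tcp_pos: [0.4849, -0.0002, 0.2961]
tool_rot: [0.018, 0.707, -0.018, 0.707]
force: [0.4, 0.0, -0.4]
finger_gap: 0.702
```

Request:
move_arm(deltas=[60, 1, 33, 0, -2.8, 0, 0, 60, 0, 33, 2, -2.8, 0, 0, 60, 1, 33, 4, -2.8, 0, 0, 60, 0, 33, 5, -2.8, 0, 0, 60, 1, 32, 7, -2.8, 0, 0, 60, 1, 32, 8, -2.8, 0, 0, 60, 1, 31, 10, -2.8, 0, 0, 60, 1, 31, 11, -2.8, 0, 0, 60, 1, 30, 13, -2.8, 0, 0, 60, 1, 30, 14, -2.8, 0, 0])

```text
t: 3.15
tcp_pos: [0.5057, 0.3286, 0.2879]
tool_rot: [-0.153, 0.691, 0.153, 0.69]
force: [0.7, -0.3, -0.3]
finger_gap: 0.704
```

```bash
python3 - <<'E'
from plan import *; from h import *; from station import manip,viewer
d=viewer.snapshot("wrist");cv2.imwrite("pics/wrist1.png",d["image"][:,:,::-1])
hsv=cv2.cvtColor(d["image"],cv2.COLOR_RGB2HSV)
m=cv2.inRange(hsv,(20,170,100),(32,255,255));n,l,st,c=cv2.connectedComponentsWithStats(m)
for i in range(1,n):
    if st[i,4]>100: print(st[i],c[i])
s=manip.sense();print(s["t"],s["tcp_pos"],cur(s)[1],s["finger_gap"])
print("pred knob",proj(d,[.5,.329,.167]),"handle",proj(d,[.5545,.188,.189]),"piv",proj(d,[.5235,.2825,.128]))
show(s,[(.50,.329,.20,25.6,60),(.50,.329,.135,25.6,60)],[2,4])
E
```

```text
3.2 [0.50579968 0.33364772 0.28775883] 25.27328002351319 0.6979385936023391
pred knob [305.31877183 228.5689843 ] handle [291.96407347 435.9636916 ] piv [308.81520658 277.58673189]
[60.0, 43.9, -1.0, -3.7, -0.2, 0.1, -0.2, 60.0, 43.8, -0.9, -3.7, -0.1, 0.0, 0.0, 60.0, 16.3, 0.0, 0.0, 0.0, 0.0, 0.0, 60.0, 16.2, -0.1, 0.0, 0.0, 0.0, 0.0, 60.0, 16.3, 0.0, 0.0, 0.0, 0.0, 0.0, 60.0, 16.2, 0.0, 0.0, 0.0, 0.0, 0.0]
```

View pics/wrist1.png

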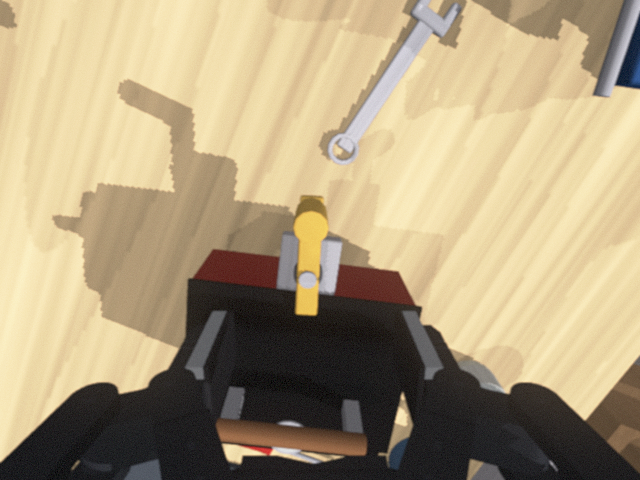

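```bash
python3 - <<'E'
from plan import *; from h import *; from station import manip,viewer
d=viewer.snapshot("wrist")
hsv=cv2.cvtColor(d["image"],cv2.COLOR_RGB2HSV)
m=cv2.inRange(hsv,(18,150,60),(34,255,255));q=np.zeros_like(m);q[180:330,270:340]=m[180:330,270:340]
n,l,st,c=cv2.connectedComponentsWithStats(q)
for i in range(1,n):
    if st[i,4]>100: print(st[i],c[i])
cv2.imwrite("pics/wz.png",cv2.resize(d["image"][180:330,250:370,::-1],None,fx=4,fy=4))
g=cv2.GaussianBlur(cv2.cvtColor(d["image"],cv2.COLOR_RGB2GRAY),(3,3),0)[180:330,260:360]
c=cv2.HoughCircles(g,cv2.HOUGH_GRADIENT,1,20,param1=80,param2=12,minRadius=10,maxRadius=25);print(c)
if c is not None:
    for x in c[0]: print(x,plane(d,260+x[0],180+x[1],.167))
s=manip.sense();print(s["t"],s["tcp_pos"],cur(s)[1])
show(s,[(.50,.331,.20,25.6,60),(.50,.331,.135,25.6,60)],[2,4])
E
```

```text
[ 290  212   34   72 1525] [306.00983607 244.75934426]
[291 290  24  32 616] [302.59415584 307.69967532]
[[[46.5 55.5 17.4]
  [44.5 99.5 14.4]]]
[46.5 55.5 17.4] [0.50296218 0.33061669 0.167     ]
[44.5 99.5 14.4] [0.51511186 0.30121533 0.167     ]
3.25 [0.50554366 0.33092108 0.28762051] 25.177231038449044
[60.0, 43.8, 1.2, -2.5, -0.2, 0.0, -0.1, 60.0, 43.8, 1.2, -2.5, -0.2, 0.0, 0.0, 60.0, 16.3, 0.0, 0.0, 0.0, 0.0, 0.0, 60.0, 16.2, 0.0, 0.0, 0.0, 0.0, 0.0, 60.0, 16.3, 0.0, 0.0, 0.0, 0.0, 0.0, 60.0, 16.2, 0.0, 0.0, 0.0, 0.0, 0.0]
```

View pics/wz.png

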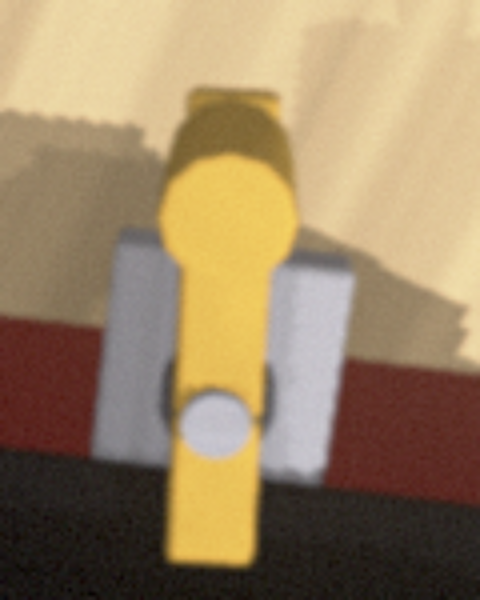

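The wrist zoom shows the knob at about (306,235), which ray-casts to (0.503, 0.331). That agrees with the other views, so I descend around it.

Request:
move_arm(deltas=[60, 43, 1, -2, 0, 0, 0, 60, 44, 1, -1, 0, 0, 0, 60, 16, 0, 0, 0, 0, 0, 60, 16, 0, 0, 0, 0, 0, 60, 16, 0, 0, 0, 0, 0, 60, 16, 0, 0, 0, 0, 0, 34, 0, 0, 0, 0, 0, 0, 34, 0, 0, 0, 0, 0, 0, 34, 0, 0, 0, 0, 0, 0])

```text
t: 4.15
tcp_pos: [0.5031, 0.3279, 0.1383]
tool_rot: [-0.152, 0.69, 0.152, 0.691]
force: [0.0, -0.2, -0.2]
finger_gap: 0.398
```

```bash
python3 - <<'E'
from plan import *; from h import *; from station import manip,viewer
for n in ["wrist","side"]:
    d=viewer.snapshot(n);cv2.imwrite(f"pics/{n}2.png",d["image"][:,:,::-1])
s=manip.sense();print(s["t"],s["tcp_pos"],cur(s)[1],s["finger_gap"],s["force"])
piv=np.array([.5235,.2825]);p=s["tcp_pos"]
print(np.linalg.norm(p[:2]-piv),np.degrees(np.arctan2(*(p[:2]-piv)[::-1])))
A=np.degrees(np.arctan2(*(p[:2]-piv)[::-1]));pts=[]
E=17.6+90+97
wps=[]
for i in range(1,25):
    a=A+(E-A)*i/24; q=piv+.055*np.array([np.cos(np.radians(a)),np.sin(np.radians(a))]);wps.append((*q,p[2],a-90,34))
R=rows(p,cur(s)[2],wps)
for i in range(0,24,10): print([float(v) for r in R[i:i+10] for v in r])
E
```

```text
4.25 [0.50303757 0.3280782  0.13839314] 24.9092819283205 0.3983505540250781 [ 0.25989867  0.20395284 -0.54214492]
0.04996082191384353 114.17779867443879
[34.0, -0.0, 5.0, -3.6, -3.0, 0.1, 0.0, 34.0, -0.0, -0.2, -3.6, -3.8, 0.0, 0.0, 34.0, -0.0, -0.1, -3.6, -3.8, 0.0, 0.0, 34.0, -0.0, -0.1, -3.6, -3.7, 0.0, 0.0, 34.0, -0.0, -0.1, -3.6, -3.8, 0.0, 0.0, 34.0, -0.0, -0.1, -3.6, -3.8, 0.0, 0.0, 34.0, -0.0, -0.2, -3.6, -3.7, 0.0, 0.0, 34.0, -0.0, -0.1, -3.6, -3.8, 0.0, 0.0, 34.0, -0.0, -0.1, -3.7, -3.8, 0.0, 0.0, 34.0, -0.0, -0.1, -3.6, -3.7, 0.0, 0.0]
[34.0, -0.0, -0.1, -3.6, -3.8, 0.0, 0.0, 34.0, -0.0, -0.2, -3.6, -3.8, 0.0, 0.0, 34.0, -0.0, -0.1, -3.6, -3.7, 0.0, 0.0, 34.0, -0.0, -0.1, -3.6, -3.8, -0.0, 0.0, 34.0, -0.0, -0.1, -3.6, -3.8, -0.0, 0.0, 34.0, -0.0, -0.1, -3.7, -3.7, -0.0, 0.0, 34.0, -0.0, -0.2, -3.6, -3.8, -0.0, 0.0, 34.0, -0.0, -0.1, -3.6, -3.8, -0.0, 0.0, 34.0, -0.0, -0.1, -3.6, -3.8, -0.0, 0.0, 34.0, -0.0, -0.1, -3.6, -3.7, -0.0, 0.0]
[34.0, -0.0, -0.1, -3.6, -3.8, -0.0, 0.0, 34.0, -0.0, -0.1, -3.6, -3.8, -0.0, 0.0, 34.0, -0.0, -0.2, -3.7, -3.7, -0.0, 0.0, 34.0, -0.0, -0.1, -3.6, -3.8, -0.0, 0.0]
```

View pics/wrist2.png

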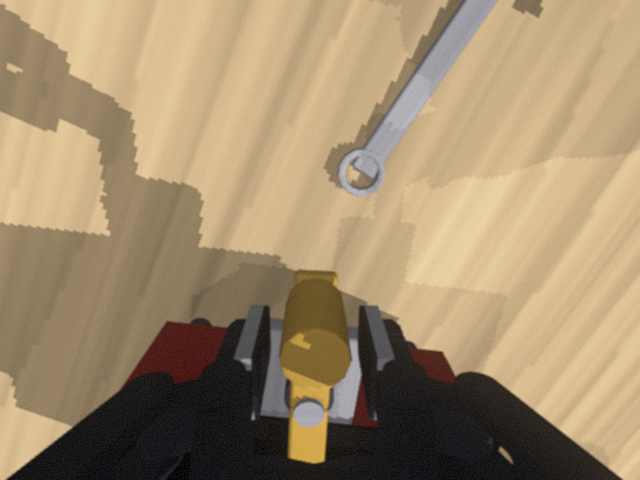

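View pics/side2.png

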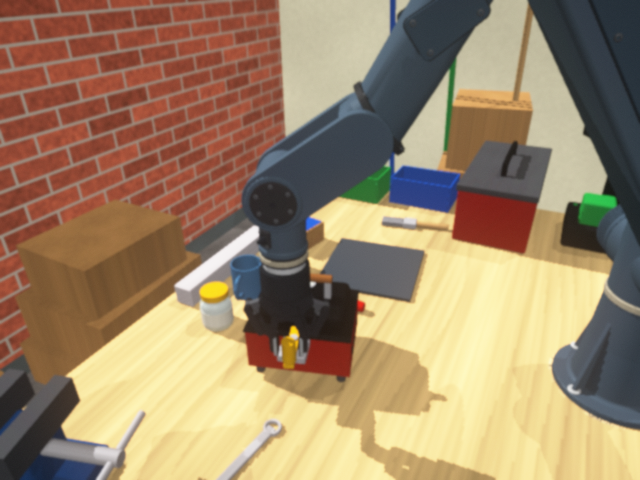

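The knob stands between the pads at (316,330), clear on both sides. I swing it along the arc in short calls.

Request:
move_arm(deltas=[34, 0, 5, -3.6, -3, 0, 0, 34, 0, -0.1, -3.6, -3.8, 0, 0, 34, 0, -0.1, -3.6, -3.8, 0, 0, 34, 0, -0.1, -3.6, -3.8, 0, 0, 34, 0, -0.1, -3.6, -3.8, 0, 0, 34, 0, -0.1, -3.6, -3.8, 0, 0, 34, 0, -0.1, -3.6, -3.8, 0, 0, 34, 0, -0.1, -3.6, -3.8, 0, 0])

```text
t: 5.05
tcp_pos: [0.4788, 0.3155, 0.1384]
tool_rot: [-0.324, 0.627, 0.325, 0.629]
force: [0.0, 2.2, -0.4]
finger_gap: 0.397
```

Request:
move_arm(deltas=[34, 0, -0.1, -3.6, -3.8, 0, 0, 34, 0, -0.1, -3.6, -3.8, 0, 0, 34, 0, -0.1, -3.6, -3.8, 0, 0, 34, 0, -0.1, -3.6, -3.8, 0, 0, 34, 0, -0.1, -3.6, -3.8, 0, 0, 34, 0, -0.1, -3.6, -3.8, 0, 0, 34, 0, -0.1, -3.6, -3.8, 0, 0, 34, 0, -0.1, -3.6, -3.8, 0, 0])

```text
t: 5.85
tcp_pos: [0.4682, 0.2886, 0.1382]
tool_rot: [-0.478, 0.52, 0.478, 0.522]
force: [-1.0, 1.5, 0.5]
finger_gap: 0.399
```

```bash
python3 - <<'E'
from plan import *; from h import *; from station import manip,viewer
for n in ["wrist"]:
    d=viewer.snapshot(n);cv2.imwrite(f"pics/{n}3.png",d["image"][:,:,::-1])
s=manip.sense();print(s["t"],s["tcp_pos"],cur(s)[1],s["finger_gap"],s["force"])
piv=np.array([.5235,.2825]);p=s["tcp_pos"]
A=np.degrees(np.arctan2(*(p[:2]-piv)[::-1]));print(np.linalg.norm(p[:2]-piv),A)
wps=[]
for i in range(1,11):
    a=A+3.8*i; q=piv+.055*np.array([np.cos(np.radians(a)),np.sin(np.radians(a))]);wps.append((*q,p[2],a-90,34))
print(a-107.6,rows(p,cur(s)[2],wps))
E
```

```text
5.9 [0.46802423 0.28800463 0.13815344] 85.16011219049959 0.4012322273458592 [-1.62381623  0.18829774 -0.35042964]
0.05574819843639012 174.33332185694582
104.73332185694582 [[34, -0.0, -0.8, -3.7, -3.0, 0.1, 0.0], [34, 0.0, -0.1, -3.6, -3.8, -0.1, 0.0], [34, -0.0, -0.2, -3.7, -3.8, 0.0, 0.0], [34, -0.0, -0.1, -3.6, -3.8, 0.0, 0.0], [34, -0.0, -0.1, -3.6, -3.8, 0.0, 0.0], [34, -0.0, -0.1, -3.7, -3.8, 0.0, 0.0], [34, -0.0, -0.1, -3.6, -3.8, 0.0, 0.0], [34, -0.0, -0.2, -3.7, -3.8, 0.0, 0.1], [34, -0.0, -0.1, -3.6, -3.8, 0.0, -0.0], [34, -0.0, -0.1, -3.7, -3.8, 0.0, -0.0]]
```

View pics/wrist3.png

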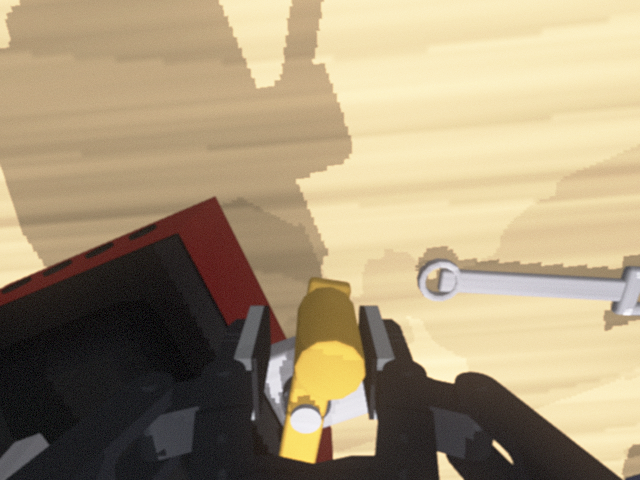

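The catch is at about 1.1 rad, with the knob against the right pad at (330,360). Continuing.

Request:
move_arm(deltas=[34, 0, -0.8, -3.6, -3, 0, 0, 34, 0, -0.1, -3.6, -3.8, 0, 0, 34, 0, -0.1, -3.6, -3.8, 0, 0, 34, 0, -0.1, -3.6, -3.8, 0, 0, 34, 0, -0.1, -3.6, -3.8, 0, 0, 34, 0, -0.1, -3.6, -3.8, 0, 0, 34, 0, -0.1, -3.6, -3.8, 0, 0, 34, 0, 0, 0, 0, 0, 0])

```text
t: 6.7
tcp_pos: [0.4721, 0.263, 0.1379]
tool_rot: [0.582, -0.402, -0.581, -0.402]
force: [0.8, -0.5, 0.6]
finger_gap: 0.399
```

```bash
python3 - <<'E'
from plan import *; from h import *; from station import manip,viewer
for n in ["wrist"]:
    d=viewer.snapshot(n);cv2.imwrite(f"pics/{n}4.png",d["image"][:,:,::-1])
s=manip.sense();print(s["t"],s["tcp_pos"],cur(s)[1],s["finger_gap"],s["force"])
piv=np.array([.5235,.2825]);p=s["tcp_pos"]
A=np.degrees(np.arctan2(*(p[:2]-piv)[::-1]));print(np.linalg.norm(p[:2]-piv),A-107.6)
E
```

```text
6.75 [0.47230908 0.26311276 0.13782037] 110.59236647803469 0.3954977789335161 [-0.35284294 -1.21099782  0.70907585]
0.05473915695003377 -266.85711268205046
```

View pics/wrist4.png

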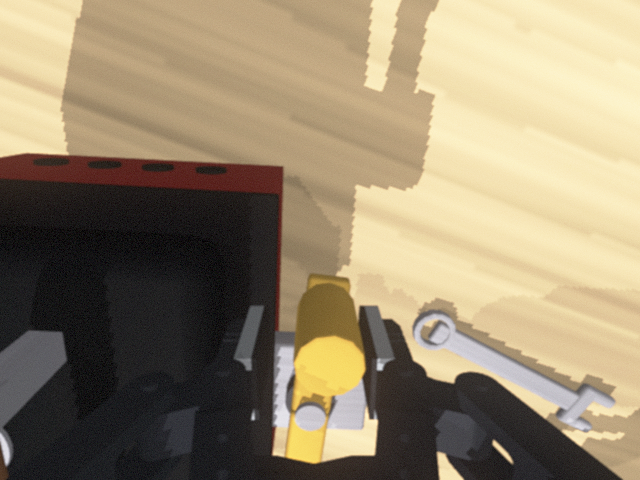

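Request:
move_arm(deltas=[34, 0, -0.1, -3.6, -3.8, 0, 0, 34, 0, 0, 0, 0, 0, 0, 34, 0, 0, 4, 0, 0, 0, 40, -20, 0, 0, 0, 0, 0, 60, -40, 0, 0, 0, 0, 0, 60, -40, 0, 0, 0, 0, 0, 60, -20, 0, 0, 0, 0, 0])

```text
t: 7.45
tcp_pos: [0.4732, 0.2643, 0.2609]
tool_rot: [0.596, -0.381, -0.593, -0.385]
force: [-0.9, 0.5, 0.4]
finger_gap: 0.704
```

```bash
python3 - <<'E'
from plan import *; from h import *; from station import manip,viewer
s=manip.sense();print(s["t"],s["tcp_pos"],cur(s)[1],s["finger_gap"],s["force"])
show(s,[(.5545,.188,.27,107.6,60)],[4])
E
```

```text
7.45 [0.47320896 0.26428    0.26089829] 114.4322129952889 0.7043803671692341 [-0.87877584  0.5216059   0.4134795 ]
[60.0, -2.2, -10.6, -25.8, 1.7, 0.0, 0.4, 60.0, -2.3, -11.4, -25.4, 1.7, 0.0, 0.0, 60.0, -2.2, -12.1, -25.1, 1.7, 0.0, 0.0, 60.0, -2.3, -12.9, -24.7, 1.7, -0.1, 0.0]
```

Request:
move_arm(deltas=[60, -2, -11, -26, 1.7, 0, 0.4, 60, -2, -11, -25, 1.7, 0, 0, 60, -2, -12, -25, 1.7, 0, 0, 60, -2, -13, -25, 1.7, 0, 0, 60, 0, 0, 0, 0, 0, 0])

```text
t: 7.95
tcp_pos: [0.5562, 0.1853, 0.2655]
tool_rot: [-0.57, 0.42, 0.57, 0.417]
force: [0.4, 0.5, 0.8]
finger_gap: 0.703
```

```bash
python3 - <<'E'
from plan import *; from h import *; from station import manip,viewer
s=manip.sense();print(s["t"],s["tcp_pos"],cur(s)[1],s["finger_gap"],s["force"])
for n in ["wrist","top"]:
    d=viewer.snapshot(n);cv2.imwrite(f"pics/{n}5.png",d["image"][:,:,::-1])
    if n=="wrist":
        np.savez("w5.npz",**d)
        hsv=cv2.cvtColor(d["image"],cv2.COLOR_RGB2HSV);m=cv2.inRange(hsv,(3,90,40),(16,240,230))
        nn,l,st,c=cv2.connectedComponentsWithStats(m)
        for i in range(1,nn):
            if st[i,4]>300:
                r=cv2.minAreaRect(cv2.findNonZero((l==i).astype(np.uint8)));print(st[i],r);B=np.array([plane(d,*q,.189) for q in cv2.boxPoints(r)]);print(B.round(4),B.mean(0))
        print("pred",proj(d,[.5545,.188,.189]))
E
```

```text
7.95 [0.55623195 0.18526039 0.26545059] 107.42459045371284 0.7028879345963228 [0.41478891 0.52165648 0.77821417]
[ 112   69   46  116 1258] ((132.772216796875, 126.70771026611328), (33.696712493896484, 114.30294036865234), 9.272602081298828)
[[0.5486 0.0669 0.189 ]
 [0.4905 0.0673 0.189 ]
 [0.4881 0.0833 0.189 ]
 [0.5462 0.0843 0.189 ]] [0.51834755 0.07544156 0.189     ]
[ 303  153   33  192 5586] ((319.0, 248.5), (32.0, 191.0), 0.0)
[[0.6125 0.1952 0.189 ]
 [0.5038 0.1621 0.189 ]
 [0.4988 0.178  0.189 ]
 [0.6067 0.2137 0.189 ]] [0.55543585 0.18723988 0.189     ]
[240 455  71  25 878] ((275.0, 467.0), (24.0, 70.0), 90.0)
[[0.7068 0.1798 0.189 ]
 [0.6926 0.2245 0.189 ]
 [0.7126 0.2307 0.189 ]
 [0.7271 0.1849 0.189 ]] [0.70978265 0.20498413 0.189     ]
pred [320.7919712  254.70110083]
```

View pics/wrist5.png

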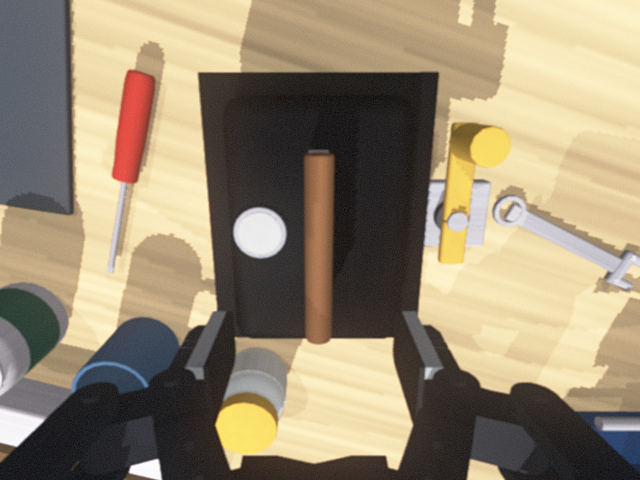

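View pics/top5.png

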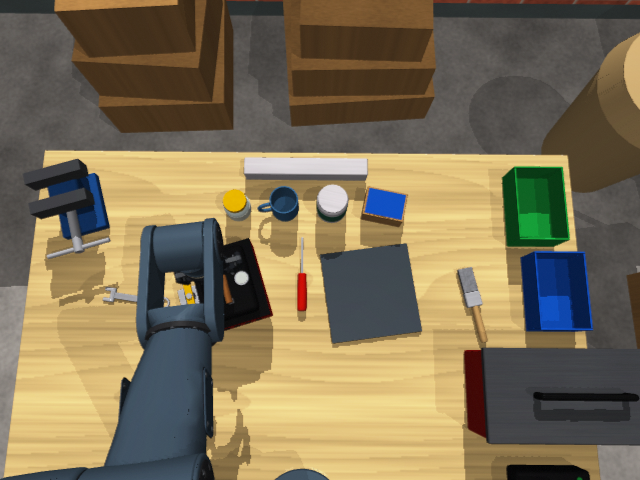

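The catch is open, with its bar parallel to the lid's edge. The handle centre from the wrist camera is (0.5555, 0.1872), matching the top view. Descending.

Request:
move_arm(deltas=[60, 35, 0, 1, 0, 0, 0, 60, 30, 0, 1, 0, 0, 0, 60, 20, 0, 0, 0, 0, 0, 60, 12, 0, 0, 0, 0, 0, 60, 0, 0, 0, 0, 0, 0, 0, 0, 0, 0, 0, 0, 0, 0, 0, 0, 0, 0, 0, 0, 0, 0, 0, 0, 0, 0, 0, 0, 0, 0, 0, 0, 0, 0, 0, 0, 0, 0, 0, 0, 0], force=70)

```text
t: 9.05
tcp_pos: [0.553, 0.1888, 0.1697]
tool_rot: [-0.571, 0.419, 0.571, 0.416]
force: [0.2, -0.9, 6.4]
finger_gap: 0.16
```

```bash
python3 - <<'E'
from plan import *; from h import *; from station import manip,viewer
for n in ["wrist","side"]:
    d=viewer.snapshot(n);cv2.imwrite(f"pics/{n}6.png",d["image"][:,:,::-1])
s=manip.sense();print(s["t"],s["tcp_pos"],cur(s)[1],s["finger_gap"],s["force"],s["q"])
E
```

```text
9.15 [0.55297844 0.18876261 0.16967983] 107.70732384634849 0.16030923542608203 [-0.2913234  -0.70219102  5.6435605 ] [ 0.13900015  0.55146425  1.59390014 -0.00270315  0.99983154 -1.73937907]
```

View pics/wrist6.png

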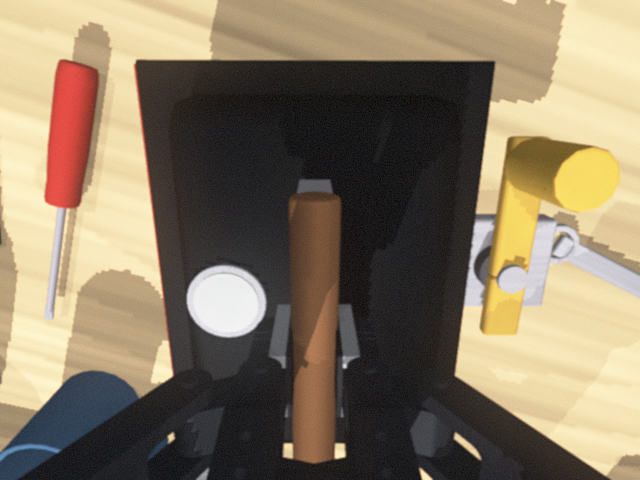

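View pics/side6.png

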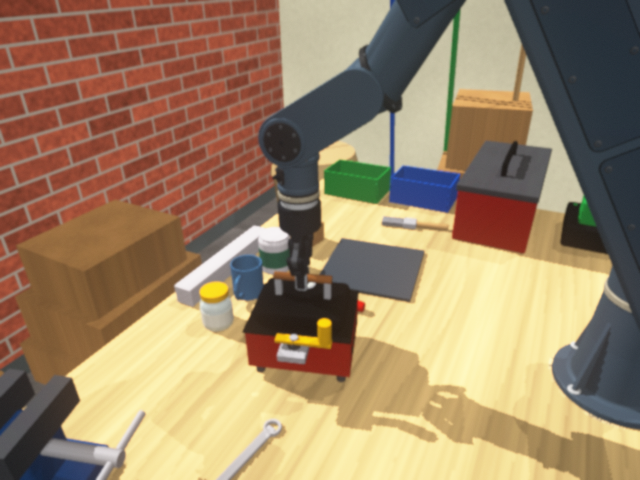

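The pads straddle the bar at about (315,340), opening about 14 mm. I lift slowly first and check.

Request:
move_arm(deltas=[0, -4, 0, 0, 0, 0, 0, 0, -4, 0, 0, 0, 0, 0, 0, -6, 0, 0, 0, 0, 0, 0, -6, 0, 0, 0, 0, 0, 0, 0, 0, 0, 0, 0, 0])

```text
t: 9.65
tcp_pos: [0.5526, 0.1892, 0.1889]
tool_rot: [-0.57, 0.419, 0.572, 0.415]
force: [0.6, 0.0, -4.9]
finger_gap: 0.162
```

```bash
python3 - <<'E'
from plan import *; from h import *; from station import manip,viewer
for n in ["wrist","side"]:
    d=viewer.snapshot(n);cv2.imwrite(f"pics/{n}7.png",d["image"][:,:,::-1])
s=manip.sense();print(s["t"],s["tcp_pos"],cur(s)[1],s["finger_gap"],s["force"],s["ft_torque"])
E
```

```text
9.75 [0.55205004 0.18900444 0.18824506] 107.71623774697491 0.1632693131304224 [-2.53678494e-01 -4.61399365e-03 -4.86752899e+00] [-0.00859382  0.00866018  0.05562794]
```

View pics/wrist7.png

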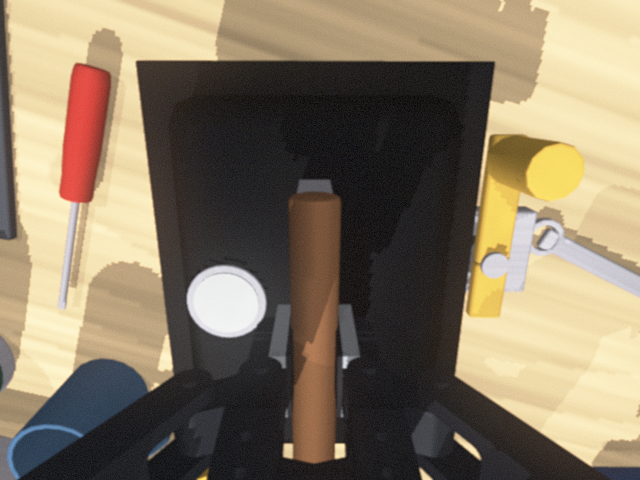

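View pics/side7.png

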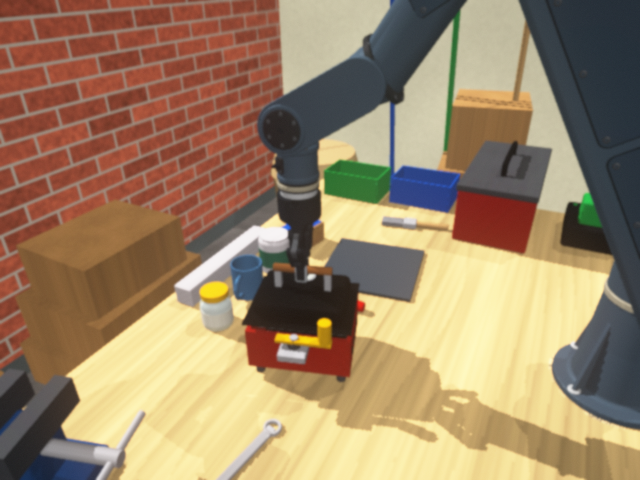

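The lid is held level and the load reads about 5 N. I lift it the rest of the way and compute the transfer.

Request:
move_arm(deltas=[0, -12, 0, 0, 0, 0, 0, 0, -14, 0, 0, 0, 0, 0, 0, -14, 0, 0, 0, 0, 0, 0, -14, 0, 0, 0, 0, 0, 0, -14, 0, 0, 0, 0, 0, 0, -10, 0, 0, 0, 0, 0, 0, -6, 0, 0, 0, 0, 0, 0, 0, 0, 0, 0, 0, 0, 0, 0, 0, 0, 0, 0, 0])

```text
t: 10.65
tcp_pos: [0.5521, 0.1891, 0.2717]
tool_rot: [-0.57, 0.419, 0.573, 0.415]
force: [0.1, -0.7, -6.1]
finger_gap: 0.163
```

```bash
python3 - <<'E'
from plan import *; from h import *; from station import manip,viewer
s=manip.sense();print(s["t"],s["tcp_pos"],cur(s)[1],s["finger_gap"],s["force"])
show(s,[(.548,-.174,.27,97.7,0)],[18])
E
```

```text
10.65 [0.55214654 0.18912038 0.27168889] 107.71623270383263 0.16315262514731577 [ 0.05985037 -0.67544836 -6.1296992 ]
[0.0, 0.2, 6.4, -19.1, 0.6, 0.0, -0.5, 0.0, 0.1, 6.1, -19.3, 0.5, 0.0, 0.0, 0.0, 0.1, 6.0, -19.2, 0.6, 0.0, 0.0, 0.0, 0.1, 5.8, -19.3, 0.5, 0.0, 0.0, 0.0, 0.1, 5.6, -19.4, 0.6, 0.0, 0.0, 0.0, 0.1, 5.4, -19.5, 0.5, 0.0, 0.0, 0.0, 0.1, 5.3, -19.4, 0.6, 0.0, 0.0, 0.0, 0.1, 5.0, -19.6, 0.6, 0.0, 0.0, 0.0, 0.1, 4.8, -19.6, 0.5, 0.0, 0.0, 0.0, 0.1, 4.7, -19.6, 0.6, 0.0, 0.0]
[0.0, 0.1, 4.5, -19.7, 0.5, 0.0, 0.0, 0.0, 0.1, 4.3, -19.7, 0.6, 0.0, 0.0, 0.0, 0.1, 4.0, -19.7, 0.5, 0.0, 0.0, 0.0, 0.1, 4.0, -19.8, 0.6, 0.0, 0.0, 0.0, 0.1, 3.7, -19.9, 0.5, 0.0, 0.0, 0.0, 0.1, 3.5, -19.8, 0.6, 0.0, 0.0, 0.0, 0.1, 3.3, -19.9, 0.6, 0.0, 0.0, 0.0, 0.1, 3.1, -20.0, 0.5, 0.0, 0.0]
```

Request:
move_arm(deltas=[0, 0, 3, -8, 0.5, 0, 0, 0, 0, 5, -15, 0.5, 0, 0, 0, 0, 6, -19, 0.6, 0, 0, 0, 0, 6, -20, 0.6, 0, 0, 0, 0, 6, -20, 0.6, 0, 0, 0, 0, 6, -20, 0.6, 0, 0, 0, 0, 6, -20, 0.6, 0, 0, 0, 0, 5, -20, 0.6, 0, 0, 0, 0, 5, -20, 0.6, 0, 0, 0, 0, 5, -20, 0.6, 0, 0])

```text
t: 11.65
tcp_pos: [0.5477, -0.0026, 0.2723]
tool_rot: [-0.547, 0.448, 0.55, 0.443]
force: [0.9, 0.3, -4.1]
finger_gap: 0.165
```

Request:
move_arm(deltas=[0, 0, 5, -20, 0.5, 0, 0, 0, 0, 4, -20, 0.5, 0, 0, 0, 0, 4, -20, 0.5, 0, 0, 0, 0, 4, -20, 0.5, 0, 0, 0, 0, 4, -20, 0.5, 0, 0, 0, 0, 3, -20, 0.5, 0, 0, 0, 0, 3, -18, 0.5, 0, 0, 0, 0, 2, -12, 0.5, 0, 0, 0, 0, 1, -6, 0.3, 0, 0, 0, 0, 0, 0, 0, 0, 0])

```text
t: 12.65
tcp_pos: [0.5461, -0.1602, 0.2729]
tool_rot: [-0.531, 0.468, 0.533, 0.464]
force: [-0.3, 0.8, -4.7]
finger_gap: 0.164
```

```bash
python3 - <<'E'
from plan import *; from h import *; from station import manip,viewer
s=manip.sense();print(s["t"],s["tcp_pos"],cur(s)[1],s["finger_gap"],s["force"])
for n in ["wrist","top","side"]:
    d=viewer.snapshot(n);cv2.imwrite(f"pics/{n}8.png",d["image"][:,:,::-1])
show(s,[(.548,-.174,.2,97.7,0),(.548,-.174,.094,97.7,0)],[5,10])
E
```

```text
12.65 [ 0.54607837 -0.16018128  0.27289533] 97.52298964659803 0.16414447760097928 [-0.32639861  0.82819695 -4.74161024]
[0.0, 14.6, -0.1, -2.8, 0.0, -0.1, -0.4, 0.0, 14.6, 0.0, -2.8, -0.1, 0.0, 0.0, 0.0, 14.5, -0.1, -2.7, 0.0, 0.0, 0.0, 0.0, 14.6, 0.0, -2.8, 0.0, 0.0, 0.0, 0.0, 14.6, 0.0, -2.8, -0.1, 0.0, 0.0, 0.0, 10.6, 0.0, 0.0, 0.0, 0.0, 0.0, 0.0, 10.6, 0.0, 0.0, 0.0, 0.0, 0.0, 0.0, 10.6, 0.0, 0.0, 0.0, 0.0, 0.0, 0.0, 10.6, 0.0, 0.0, 0.0, 0.0, 0.0, 0.0, 10.6, 0.0, 0.0, 0.0, 0.0, 0.0]
[0.0, 10.6, 0.0, 0.0, 0.0, 0.0, 0.0, 0.0, 10.6, 0.0, 0.0, 0.0, 0.0, 0.0, 0.0, 10.6, 0.0, 0.0, 0.0, 0.0, 0.0, 0.0, 10.6, 0.0, 0.0, 0.0, 0.0, 0.0, 0.0, 10.6, 0.0, 0.0, 0.0, 0.0, 0.0]
```

View pics/wrist8.png

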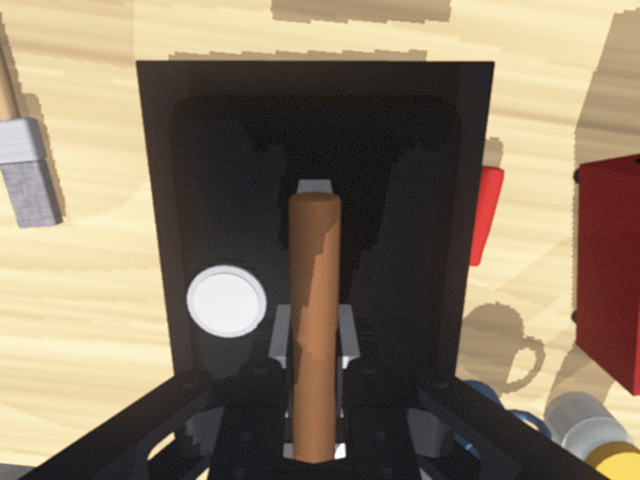

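View pics/side8.png

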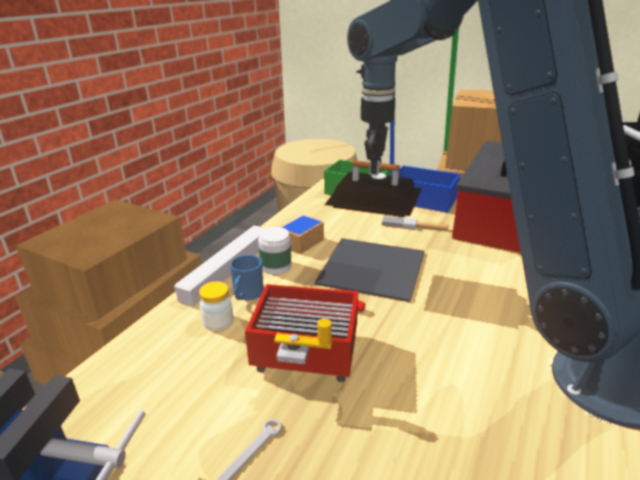

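The lid is held level over the slab area, the grill is open and the catch is still aside. Lowering next.

Request:
move_arm(deltas=[0, 8, 0, -3, 0, 0, 0, 0, 14, 0, -3, 0, 0, 0, 0, 16, 0, -3, 0, 0, 0, 0, 16, 0, -3, 0, 0, 0, 0, 16, 0, 0, 0, 0, 0, 0, 16, 0, 0, 0, 0, 0, 0, 16, 0, 0, 0, 0, 0, 0, 16, 0, 0, 0, 0, 0, 0, 16, 0, 0, 0, 0, 0, 0, 16, 0, 0, 0, 0, 0])

```text
t: 13.8
tcp_pos: [0.5473, -0.1711, 0.1221]
tool_rot: [-0.531, 0.468, 0.533, 0.463]
force: [0.3, -0.2, -4.6]
finger_gap: 0.165
```

Request:
move_arm(deltas=[0, 12, 0, 0, 0, 0, 0, 0, 8, 0, 0, 0, 0, 0, 0, 5, 0, 0, 0, 0, 0, 0, 0, 0, 0, 0, 0, 0, 0, 0, 0, 0, 0, 0, 0])

```text
t: 14.3
tcp_pos: [0.5473, -0.1718, 0.0985]
tool_rot: [-0.531, 0.468, 0.533, 0.464]
force: [1.1, 0.5, -4.6]
finger_gap: 0.167
```

```bash
python3 - <<'E'
from plan import *; from h import *; from station import manip,viewer
s=manip.sense();print(s["t"],s["tcp_pos"],cur(s)[1],s["finger_gap"],s["force"])
show(s,[(.548,-.174,s["tcp_pos"][2],97.7,0)],[1])
for n in ["top","side"]:
    d=viewer.snapshot(n);cv2.imwrite(f"pics/{n}9.png",d["image"][:,:,::-1])
E
```

```text
14.3 [ 0.54733456 -0.17182987  0.09854025] 97.62323240973026 0.1666644454017339 [ 1.10175757  0.53936966 -4.59134195]
[0.0, 0.0, -0.4, -2.2, -0.1, -0.1, -0.3]
```

View pics/side9.png

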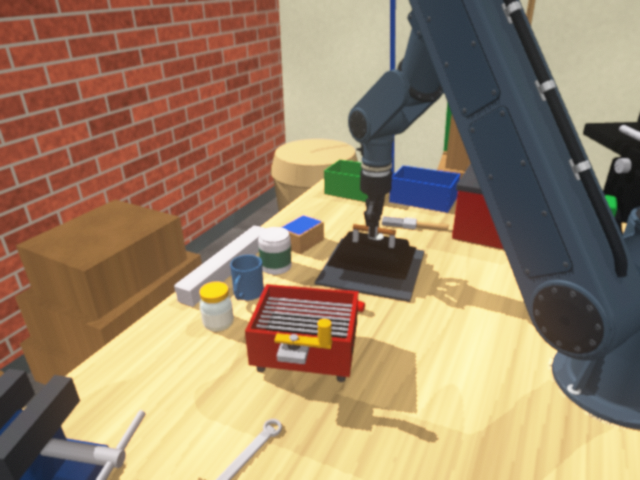

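View pics/top9.png

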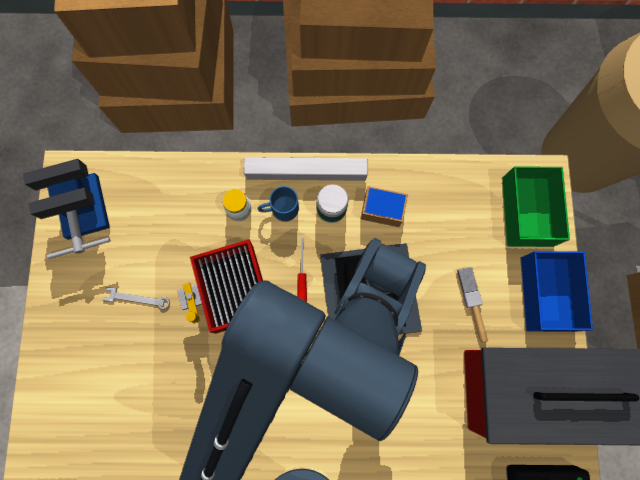

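The lid hovers over the slab about 15 mm up, with its edges inside. I creep down to contact.

Request:
move_arm(deltas=[0, 3, 0, -2, 0, 0, 0, 0, 3, 0, 0, 0, 0, 0, 0, 3, 0, 0, 0, 0, 0, 0, 2, 0, 0, 0, 0, 0, 0, 2, 0, 0, 0, 0, 0, 0, 0, 0, 0, 0, 0, 0, 0, 0, 0, 0, 0, 0, 0])

```text
t: 15.1
tcp_pos: [0.5471, -0.1736, 0.085]
tool_rot: [-0.531, 0.468, 0.533, 0.463]
force: [0.7, -0.3, -4.3]
finger_gap: 0.165
```

Request:
move_arm(deltas=[0, 1, 0, 0, 0, 0, 0, 0, 1, 0, 0, 0, 0, 0, 0, 0, 0, 0, 0, 0, 0])

```text
t: 15.4
tcp_pos: [0.547, -0.1736, 0.083]
tool_rot: [-0.531, 0.468, 0.533, 0.463]
force: [-0.6, 0.3, -4.9]
finger_gap: 0.164
```

Request:
move_arm(deltas=[0, 1, 0, 0, 0, 0, 0, 0, 0.5, 0, 0, 0, 0, 0, 0, 0, 0, 0, 0, 0, 0])

```text
t: 15.7
tcp_pos: [0.5471, -0.1736, 0.0817]
tool_rot: [-0.531, 0.468, 0.533, 0.463]
force: [-0.3, 0.9, -4.7]
finger_gap: 0.163
```

Request:
move_arm(deltas=[0, 1, 0, 0, 0, 0, 0, 0, 0, 0, 0, 0, 0, 0])

```text
t: 15.9
tcp_pos: [0.5471, -0.1736, 0.0817]
tool_rot: [-0.531, 0.468, 0.533, 0.463]
force: [-1.5, 2.0, 4.3]
finger_gap: 0.164
```

Contact: the force flipped to +4 N at the predicted height of 0.0817. Releasing.

Request:
move_arm(deltas=[20, 0, 0, 0, 0, 0, 0, 30, 0, 0, 0, 0, 0, 0, 45, 0, 0, 0, 0, 0, 0, 45, 0, 0, 0, 0, 0, 0, 45, 0, 0, 0, 0, 0, 0])

```text
t: 16.4
tcp_pos: [0.5472, -0.1738, 0.0806]
tool_rot: [-0.531, 0.468, 0.533, 0.463]
force: [-0.2, -0.3, -0.1]
finger_gap: 0.53
```

```bash
python3 - <<'E'
from plan import *; from h import *; from station import manip,viewer
s=manip.sense();print(s["t"],s["tcp_pos"],cur(s)[1],s["finger_gap"],s["force"])
d=viewer.snapshot("wrist");cv2.imwrite("pics/wrist10.png",d["image"][:,:,::-1])
E
```

```text
16.4 [ 0.54717297 -0.17375377  0.0805675 ] 97.61921324655749 0.5303207087562393 [-0.24083754 -0.3125361  -0.13024482]
```

View pics/wrist10.png

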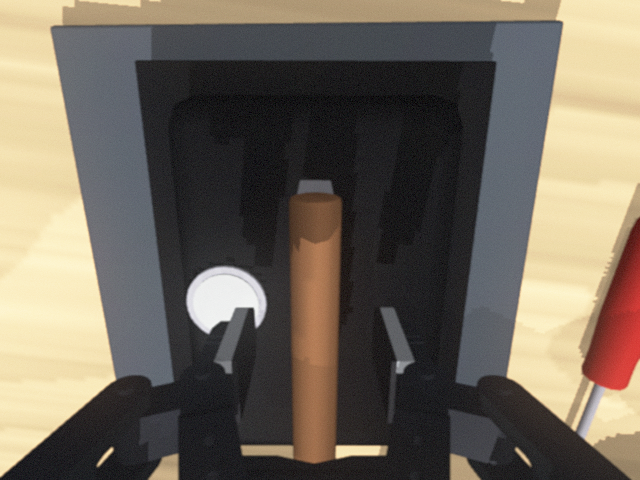

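The pads are clear on both sides of the bar (315,320), and the lid sits centred on the slab. Retreating upwards and back.

Request:
move_arm(deltas=[45, -10, 0, 0, 0, 0, 0, 45, -25, 0, 0, 0, 0, 0, 45, -40, 0, 0, 0, 0, 0, 45, -40, 0, 0, 0, 0, 0, 45, -40, 0, 0, 0, 0, 0, 45, -30, 0, -20, 0, 0, 0, 45, 0, 0, -40, 0, 0, 0, 45, 0, 0, -40, 0, 0, 0, 45, 0, 0, -40, 0, 0, 0, 45, 0, 0, -40, 0, 0, 0])

```text
t: 17.45
tcp_pos: [0.5721, -0.3529, 0.267]
tool_rot: [-0.531, 0.468, 0.533, 0.463]
force: [1.1, -0.3, -0.5]
finger_gap: 0.528
```

Request:
move_arm(deltas=[45, 0, 0, -40, 0, 0, 0, 45, 0, 0, -40, 0, 0, 0, 45, 0, 0, -30, 0, 0, 0, 45, 0, 0, 0, 0, 0, 0, 45, 0, 0, 0, 0, 0, 0])

```text
t: 17.95
tcp_pos: [0.5862, -0.4607, 0.266]
tool_rot: [-0.53, 0.468, 0.533, 0.464]
force: [-0.4, -0.0, -0.3]
finger_gap: 0.525
```

```bash
python3 - <<'E'
from plan import *; from h import *; from station import manip,viewer
s=manip.sense();print(s["t"],s["tcp_pos"],s["force"],np.abs(s["qd"]).max())
D={}
for n in ["top","side"]:
    d=D[n]=viewer.snapshot(n);cv2.imwrite(f"pics/{n}11.png",d["image"][:,:,::-1])
d=D["top"];hsv=cv2.cvtColor(d["image"],cv2.COLOR_RGB2HSV);m=cv2.inRange(hsv,(3,90,40),(16,240,230));q=np.zeros_like(m);q[250:325,335:405]=m[250:325,335:405]
n,l,st,c=cv2.connectedComponentsWithStats(q);i=1+st[1:,4].argmax();r=cv2.minAreaRect(cv2.findNonZero((l==i).astype(np.uint8)));print(st[i],r,"handle",plane(d,*r[0],.101))
P=cloud(d);print("handle depth z",np.median(P[l==i][:,2]))
y=cv2.inRange(hsv,(20,150,100),(32,255,255));q=np.zeros_like(y);q[275:330,170:210]=y[275:330,170:210];r=cv2.minAreaRect(cv2.findNonZero(q));print("catch",r)
E
```

```text
17.95 [ 0.58617488 -0.46068845  0.26602245] [-0.3804091  -0.03096124 -0.3284594 ] 0.030994697025157794
[367 267  10  30 190] ((371.9913024902344, 281.1936340332031), (29.27100944519043, 6.766544818878174), 81.25383758544922) handle [ 0.56540727 -0.17060714  0.101     ]
handle depth z 0.10723866543993728
catch ((191.09730529785156, 302.5377502441406), (41.2877082824707, 13.2232666015625), 84.64418029785156)
```

View pics/top11.png

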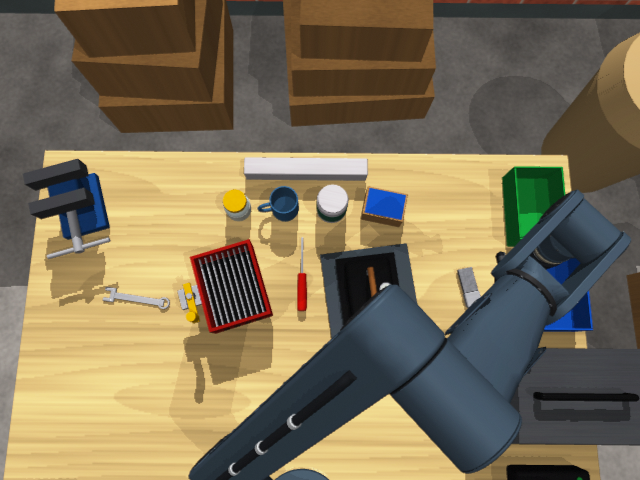

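View pics/side11.png

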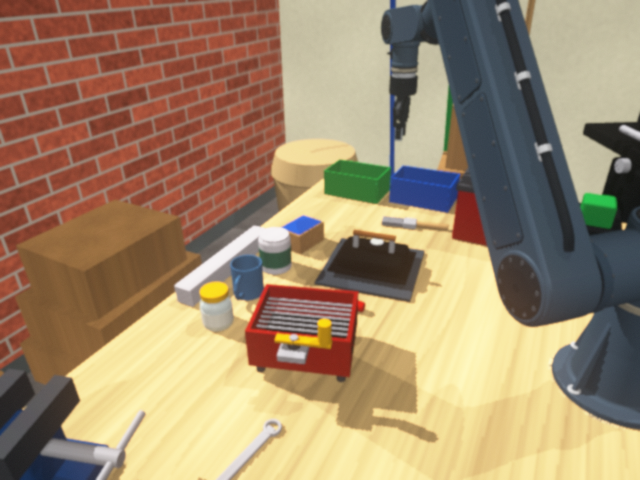

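```bash
python3 - <<'E'
from station import job
print(job.sign_off())
E
```

```text
the job is handed in; nothing more can be done
None
```

I swung the catch aside with the gripper fingers around its knob. Then I lifted the lid by its handle, carried it over the screwdriver and set it down on the slab. I released it, moved the arm away and handed the job in at about 18 s; it gave no verdict.

**Lid:** It touched down at the predicted height (TCP 0.082 m), and the force flipped from −4.7 N to +4.3 N. After release the last wrist picture shows it upright and centred, with slab visible around it. At release the gripper was about 2–3 mm from the measured slab centre.

**Catch:** It is still open, at about 1.5 rad estimated from the pictures. The wrist view shows its bar parallel to the lid's edge. The final top view alone reads about 1.42 rad, which I put down to the knob's height leaning in that view.

**Bystanders:** None looks displaced in the last top and side pictures; I did not measure them. The arm hid part of the brush. The arm stands clear of everything, with force readings at noise level.

**One check disagreed:** The final top view puts the handle 17 mm ahead of the slab's centre in x. The arm hid about a third of the handle there, so I trust the gripper pose and wrist picture instead. Even the 17 mm figure is inside the 45 mm limit.

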